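# Turn a dried tumbler right way up onto its coaster

### The job

The grey tumbler has dried upside down on the draining tray. Turn it over and stand it right way up on the single cork coaster that lies by itself, wholly on the coaster, without dropping it or letting it topple on the way. Leave the coaster and the other things where they are, and let go of the tumbler.

Things in the scene. Friction and masses are not known exactly. Their poses are not given: they have to be found in the camera images.
- tumbler_mid (a point): Grey tumbler, a hollow tapered cup, about 0.11 kg, 100 mm tall, 69 mm across at the open rim, 64 mm half-way up, 58 mm at the closed base. This point is on its axis, half-way up. Its z axis points from base to mouth: down at the start, when it stands on its rim on the tray. Laid on its side along the tray's ribs it stays put, cradled between two ribs, this point then 41 mm above the worktop.
- drainer_ribs (a point): Bamboo draining tray, fixed, 180 mm (its x) by 240 mm (its y), at the left or right, turned by up to 15 degrees. This point is its middle at the rib tops, 12 mm above the worktop. Six round ribs, 8 mm thick and 210 mm long, run along its y at x = -70, -42, -14, 14, 42 and 70 mm; the plate between them is 6 mm above the worktop.
- coaster_top (a point): Round cork coaster, loose, 35 g, 95 mm across, 9 mm thick, flat on the worktop on the other side from the tray. This point is the centre of its upper face; z points up. (The stack of coasters at the back right has nothing to do with the job.)
- egg_timer: Bystander: wind-up egg timer, dark dome on a white base, 64 mm across, 50 mm high; origin at the centre of its underside.
- mug: Bystander: white mug, blue inside, 83 x 116 mm with its handle, 94 mm high; origin at the centre of its underside.
- shaker: Bystander: grey salt shaker, 44 mm across, 90 mm high; origin at the centre of its underside.
- egg_cup: Bystander: dark blue egg cup, 47 mm across, 58 mm high; origin at the centre of its underside.
- teaspoon: Bystander: steel teaspoon, 130 x 27 x 11 mm, lying on the worktop; origin at the centre of its underside.

How it is judged:
At the end, for the whole second after the job is handed in: The tumbler stands mouth up within 0.1 rad of upright, at rest and released, its base on the coaster's upper face (within 6 mm in height) and its axis within 20 mm of the coaster's centre; the coaster lies flat (0.06 rad) within 40 mm of where it was (angle between tumbler_mid's own z axis and vertical below 0.1 rad and horizontal distance between tumbler_mid and coaster_top below 0.02 m and z of tumbler_mid in the frame of coaster_top between 0.044 and 0.056 m and angle between coaster_top's own z axis and vertical below 0.06 rad and distance of coaster_top from where it was at the start of the episode below 0.04 m and contact force between grey_tumbler and the fingers below 0.1 N and linear speed of grey_tumbler below 0.02 m/s); the robot touches nothing.
It fails at once if the tumbler is dropped or topples (moves faster than 0.8 m/s while nothing holds it, as after a fall of some 3 cm) (linear speed of grey_tumbler above 0.8 m/s and contact force between grey_tumbler and the fingers below 0.1 N).
It fails at once if the egg timer, mug, shaker, egg cup or teaspoon is shifted by more than 30 mm (distance of any of egg_timer, mug, shaker, egg_cup, teaspoon from where it was at the start of the episode above 0.03 m).
It also fails if it takes over 72 s, if anything falls off the work surface, if the arm or the gripper's body presses on something with over 40 N, if the wrist force passes 120 N, or if a joint passes its speed limit or range.

### The arm

A 7-joint arm with a two-finger parallel gripper is mounted at the origin on a cart in front of the work surface, level with it; the furniture and walls round the work are solid. World frame = base frame: x ahead of the robot, y to its left, z up, the work surface at z = 0. Lengths are in m, angles in rad, forces in N, time in s.
With the tool pointing down it reaches from about 0.4 to 0.875 m from the base axis. Payload 19.3 kg.
Tool frame: the origin (TCP) lies midway between the tips of the shut fingers; the grasp point (between the pads) lies 19 mm behind it (bot.pinch_z is the distance from the TCP to the grasp point, in m); z points along the fingers, y is the line along which they close (so a half turn about z gives the same grasp; the last joint's range is limited). The gripper opens to 85 mm and grips with 20 to 120 N. Pads are 22 mm wide; open, the fingers measure 114 mm over their backs; the gripper's body (76 mm by 85 mm) begins 54 mm behind the grasp point. The pads swing forward as they close: fully open they stand 13 mm farther back than shut.
Start: joints at [1.14, 0.521, -0.036, 1.599, 0.021, 1.021, -0.113], TCP at [0.221, -0.585, 0.231] pointing down, gripper open.
Joint ranges: [-2.91, 2.91], [-0.3, 2.13], [-1.5, 1.42], [0.17, 2.43], [-1.26, 4.41], [0.16, 1.93], [-2.52, 2.52]. Speed limits (rad/s): [1.89, 1.89, 2.39, 2.39, 3.01, 3.01, 3.01].

### API

Orientations are given as [roll, pitch, yaw] about the fixed x, y, z axes, in that order (R = Rz(yaw) Ry(pitch) Rx(roll)).
In Python, from workcell import observe, viewer, bot gives the robot as it stands. The module is installed in compiled form; this text tells all that it offers.
- The arm moves only by the tool play_rows, never from a script. Its argument "motion" is a list of rows, each a list of 7 numbers: the shift along the tool's x, y, z in cm, then the turn, a rotation vector about the tool's x, y, z in rad, then the opening, from -1 (shut) to 1 (fully open), so that 0 is half open. A call has exactly 5 rows; each row is the pose to reach, as a shift and turn from the pose commanded when the call began, along the tool's axes at that moment; what a row does not reach only later rows make up. A row lasts 1/10 s, in which the tool goes at most 50 mm and 8.59 degrees, less where a joint would pass 70% of its speed; a pose out of reach is approached as far as the arm can. A call with a gripper value outside its range is refused whole. The fingers move at their own pace and stop on an object; "squeeze" is the grip in N (left out, the last holds). Time passes only in rows, so rows that repeat a pose let the fingers close, or fill a call up. It gives the time, the measured TCP pose, the force, the opening and the grip force at its end, in the units of the state.
- observe(): the state, without advancing time (a new reading comes with each control period).
- viewer.grab_frame(name): name is "scene" or "top"; returns (picture, depth): 400x640x3 uint8, red, green, blue; 400x640 float32, m along the optical axis (not along the pixel's ray), 0 where there is no reading.
- viewer.camera_info(name): a dict with "fx", "fy", "cx", "cy" (pixels), "R" (3x3) and "t" (3): a world point X has camera coordinates R X + t. Camera axes: x right, y down, z forward; pixel columns grow to the right and rows downward; lengths in m; the calibration is good to about 2 mm. A picture is of the moment at which its call begins. camera_info takes no time and is no camera call.
- bot.job_done(): hands the job in; it is judged then, once.
The state is a dict: "clock": time; "qpos": joint angles; "qd": joint speeds; "joint_efforts": joint torques, N m; "position": TCP position; "tool_rot": TCP orientation; "force": force on the tool from outside, world axes, zero at the start; "moment": the same for the moment, N m; "grip_width": finger opening in m; "finger_force": force on a finger pad.
Only numpy, scipy, OpenCV 4.12 (cv2) and the standard library are available. Lean on these libraries where they do the work, as an engineer would, in place of code of your own. Each camera call takes 0.05 s, during which the arm holds its last target. There are 200 camera calls.

## Working session

There is one attempt and no reset: what is moved stays moved. The work goes in short steps, Python scripts to look and compute and a tool call to move; the robot and the scene stay as the last step left them, time stands still between calls to the robot, and variables do not carry over. Pictures are saved under pics/ and viewed, at most 10 in all, crops included, and the job is handed in when it is done.

Besides the shell and the picture viewer there is one more tool, called after ">>>" as name(argument=value, ...), one argument or row to a line, values as JSON. play_rows: Moves the arm, as the interface text tells. Its arguments: {"type":"object","properties":{"motion":{"type":"array"},"squeeze":{"type":"number"}},"required":["motion"]}

```bash
mkdir -p pics; python3 - <<'E'
from workcell import observe, viewer, bot
import cv2, numpy as np
for n in ("scene","top"):
    im,d=viewer.grab_frame(n); cv2.imwrite(f"pics/{n}0.png",im[:,:,::-1]); np.savez(f"{n}0.npz",im=im,d=d)
    c=viewer.camera_info(n); print(n,c['fx'],c['fy'],c['cx'],c['cy'],np.round(c['R'],3).tolist(),c['t'], -c['R'].T@c['t'])
print(observe(),bot.pinch_z)
E
```

```text
scene 478.88718307670916 478.88718307670916 322.64956027941895 193.88101979827772 [[-0.429, -0.903, 0.012], [-0.71, 0.329, -0.623], [0.558, -0.276, -0.782]] [0.23707919 0.43585732 1.35953635] [-0.34788559  0.44551214  1.33229568]
top 459.54536855435015 459.54536855435015 329.15138451490947 194.08575011055552 [[-0.015, -1.0, -0.008], [-0.985, 0.016, -0.17], [0.17, 0.005, -0.985]] [-0.0090177   0.54957274  1.37489855] [ 0.30788551 -0.02530507  1.44811039]
{'clock': 0.1, 'qpos': array([ 1.13983547,  0.52195977, -0.03630325,  1.59993047,  0.02120521,
        1.02110095, -0.11285507]), 'qd': array([ 8.18062409e-04, -1.63090513e-03,  5.56497569e-04,  2.74258391e-04,
        9.99196632e-04, -1.56124799e-04,  6.95646962e-05]), 'joint_efforts': array([ 3.16405778e-03, -9.28496933e+01,  1.98331341e+00, -3.70533693e+01,
        1.81283260e-02,  5.40891459e-03, -1.16874767e-04]), 'position': array([ 0.2204672 , -0.5845107 ,  0.23078757]), 'tool_rot': array([-3.14058286e+00,  8.69222862e-05,  3.60676245e-01]), 'force': array([-0.59216992, -0.19012099, -0.31922073]), 'moment': array([ 0.03961527, -0.07254281,  0.00631219]), 'finger_force': 0.0, 'grip_width': 0.0853513584888727} 0.0187
```

View pics/scene0.png

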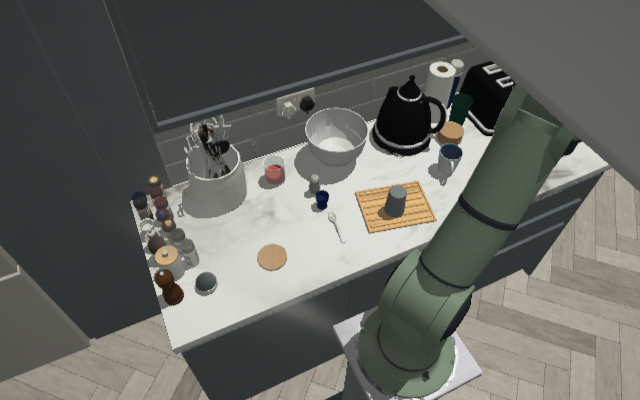

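View pics/top0.png

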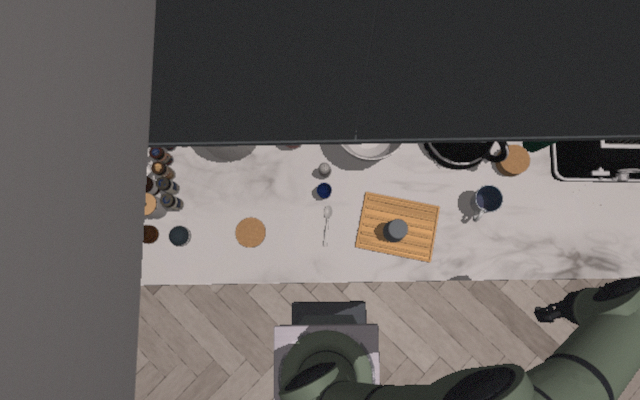

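Scene view: the tumbler is at (397,200) on the tray, the lone coaster at (272,257), the spoon at (337,227) and the egg cup at (322,200). Top view: the tumbler is at (397,230), the tray at about (398,227) with its ribs running roughly along the image rows, and the coaster at (250,232).

```bash
cat > h.py <<'E'
import numpy as np, cv2
from workcell import observe, viewer, bot
from scipy.spatial.transform import Rotation as Ro
def ray(n,uv,z):
    c=viewer.camera_info(n); R=np.array(c['R']);o=-R.T@np.array(c['t'])
    d=R.T@np.array([(uv[0]-c['cx'])/c['fx'],(uv[1]-c['cy'])/c['fy'],1]); return o+d*(z-o[2])/d[2]
def blob(m,box):
    x0,y0,x1,y1=box; k=np.zeros_like(m);k[y0:y1,x0:x1]=m[y0:y1,x0:x1]
    cs=cv2.findContours(k,cv2.RETR_EXTERNAL,cv2.CHAIN_APPROX_NONE)[0]; return max(cs,key=cv2.contourArea)
def pts(n,d,mask):
    c=viewer.camera_info(n); v,u=np.nonzero(mask&(d>0)); z=d[v,u]
    P=np.c_[(u-c['cx'])/c['fx']*z,(v-c['cy'])/c['fy']*z,z]; return (P-np.array(c['t']))@np.array(c['R'])
def tool(tilt,hyaw):
    """tool z = sin(tilt)*h - cos(tilt)*zhat ; tool y horizontal, perpendicular to h"""
    h=np.array([np.cos(hyaw),np.sin(hyaw),0]);z=np.sin(tilt)*h-np.cos(tilt)*np.array([0,0,1.])
    y=np.cross([0,0,1.],h); return np.c_[np.cross(y,z),y,z]
def go(R,grasp):
    """shift (cm) and turn in tool axes to put the grasp point at 'grasp' with rotation R"""
    s=observe(); R0=Ro.from_euler('xyz',s['tool_rot']).as_matrix()
    for f in (R,R@np.diag([-1,-1,1])):
        p=np.array(grasp)+f[:,2]*bot.pinch_z
        print(np.round(R0.T@(p-s['position'])*100,2),np.round(Ro.from_matrix(R0.T@f).as_rotvec(),3))
E
python3 - <<'E'
from h import *
for n,bt,bc in (("top",(340,180,450,275),(225,205,275,260)),("scene",(345,170,445,240),(250,235,295,275))):
    f=np.load(n+"0.npz");im,d=f['im'],f['d'];hsv=cv2.cvtColor(im,cv2.COLOR_RGB2HSV)
    m=((hsv[:,:,1]>90)&(hsv[:,:,0]<25)&(hsv[:,:,2]>60)).astype(np.uint8)
    c=blob(m,bc);(u,v),_,_=cv2.fitEllipse(c);print(n,'coaster',u,v,ray(n,(u,v),.009))
    P=np.array([ray(n,q[0],.009) for q in c]);e=cv2.minEnclosingCircle((P[:,:2]*1000).astype(np.float32));print(' circ mm',e)
    c=blob(m,bt);P=np.array([ray(n,q[0],.010)[:2]*1000 for q in c],np.float32);print(' tray',cv2.minAreaRect(P))
    g=np.zeros(m.shape,bool);x0,y0,x1,y1=bt;g[y0:y1,x0:x1]=True
    A=pts(n,d,g);T=A[(A[:,2]>.105)&(A[:,2]<.12)];print(' top disc',len(T),T.mean(0)*1000,np.ptp(T,axis=0)*1000, (T.max(0)+T.min(0))*500)
    B=A[(A[:,2]>.03)];print(' all tumbler',B.min(0)*1000,B.max(0)*1000)
E
```

```text
top coaster 249.98431396484375 232.05393981933594 [0.43914992 0.23266177 0.009     ]
 circ mm ((439.44586181640625, 232.65966796875), 46.10843276977539)
 tray ((450.0880126953125, -228.81182861328125), (237.46461486816406, 177.51458740234375), 77.52906799316406)
 top disc 308 [ 432.36135603 -216.25923118  111.90101808] [56.0915847  56.13910679 14.75779257] [ 433.55496512 -215.98857305  112.43203012]
 all tumbler [ 399.43937583 -244.05812645   30.44679179] [ 461.85487791 -183.79409872  119.8109264 ]
scene coaster 276.409423828125 254.5989532470703 [0.43408745 0.22044387 0.009     ]
 circ mm ((434.647216796875, 229.15415954589844), 43.876888275146484)
 tray ((443.7211608886719, -224.55349731445312), (238.3805389404297, 177.66546630859375), 77.64451599121094)
 top disc 204 [ 428.95747934 -210.80369396  111.81400678] [57.50112433 58.71572858 14.61197417] [ 430.20634978 -212.13878088  112.4118641 ]
 all tumbler [  33.92806915 -241.49664517   30.00874255] [459.30127315 -22.32246451 506.96468473]
```

```bash
python3 - <<'E'
from h import *
h=np.radians(77.5)
for t in(0,-45):
    R=tool(np.radians(t),h); g=np.array([.431,-.214,.074])-R[:,2]*(.13 if t else .2); print(t,g); go(R,g)
E
```

```text
0 [ 0.431 -0.214  0.274]
[ 32.77 -27.24  -2.43] [-0.00e+00  1.00e-03  2.15e+00]
[ 32.77 -27.24  -2.43] [-0.001 -0.    -0.992]
-45 [ 0.45089597 -0.12425508  0.16592388]
[ 37.08 -33.82   7.84] [-0.837  0.453  2.018]
[ 37.08 -33.82   7.84] [-0.39  -0.719 -0.938]
```

>>> play_rows(
  motion=[
    [7,-6,-2.4,0,0,-0.14,1],
    [11,-9,-2.4,0,0,-0.28,1],
    [15,-12.5,-2.4,0,0,-0.42,1],
    [19,-16,-2.4,0,0,-0.56,1],
    [23,-19,-2.4,0,0,-0.7,1],
  ],
  squeeze=40,
)

```text
clock: 0.6
position: [0.3435, -0.3673, 0.2548]
tool_rot: [3.142, 0.0, 1.066]
force: [1.6, -1.4, -0.2]
grip_width: 0.0849
finger_force: 0.0
```

```bash
python3 - <<'E'
from h import *
h=np.radians(77.5);s=observe();print(s['clock'],s['qpos'],s['position'])
R=tool(0,h); go(R,[.431,-.214,.274])
E
```

```text
0.6 [ 0.91932742  0.31024189 -0.2732351   1.87796009  0.10060027  0.96650274
  0.09678928] [ 0.34348754 -0.36734984  0.25476321]
[17.65  0.25 -0.06] [ 0.    -0.     2.855]
[17.65  0.25 -0.06] [ 0.     0.    -0.286]
```

>>> play_rows(
  motion=[
    [4,0,0,0,0,-0.1,1],
    [8,0,0,0,0,-0.2,1],
    [12,0,0,0,0,-0.29,1],
    [16,0.2,0,0,0,-0.29,1],
    [17.6,0.2,0,0,0,-0.29,1],
  ],
)

```text
clock: 1.1
position: [0.4323, -0.2134, 0.2547]
tool_rot: [3.141, -0.001, 1.355]
force: [-0.9, -0.2, -1.1]
grip_width: 0.0855
finger_force: 0.0
```

```bash
python3 - <<'E'
from h import *
h=np.radians(77.5);s=observe();print(s['clock'],s['qpos'],s['position'])
for t in(-45,45):
    R=tool(np.radians(t),h); go(R,np.array([.431,-.214,.074])-R[:,2]*.14)
E
```

```text
1.1 [ 0.67676006  0.28848312 -0.41683871  1.9212964   0.13988842  0.95967631
 -0.02150408] [ 0.43231102 -0.21335391  0.25467138]
[ 8.48 -0.1   9.5 ] [ 1.203e+00  2.000e-03 -2.900e+00]
[ 8.48 -0.1   9.5 ] [ 0.001 -0.786  0.002]
[-8.68 -0.13  9.48] [-1.200e+00 -1.000e-03 -2.901e+00]
[-8.68 -0.13  9.48] [-0.     0.784  0.002]
```

>>> play_rows(
  motion=[
    [3,0,0,0,-0.15,0,1],
    [6,-0.1,2,0,-0.3,0,1],
    [8.5,-0.1,5,0,-0.45,0,1],
    [8.5,-0.1,8,0,-0.6,0,1],
    [8.5,-0.1,9.5,0,-0.74,0,1],
  ],
)

```text
clock: 1.6
position: [0.4489, -0.1328, 0.1589]
tool_rot: [-3.139, 0.595, 1.351]
force: [-0.2, -1.3, -0.2]
grip_width: 0.0855
finger_force: 0.0
```

```bash
python3 - <<'E'
from h import *
h=np.radians(77.5);s=observe();print(s['clock'],s['qpos'],s['position'])
R=tool(np.radians(-45),h); go(R,np.array([.431,-.214,.074])-R[:,2]*.14)
im,d=viewer.grab_frame('scene');cv2.imwrite('pics/s1.png',cv2.resize(im[100:260,280:500,::-1],None,fx=3,fy=3))
E
```

```text
1.6 [ 0.02716466  0.5228444  -0.31661934  2.04089815  0.77889826  1.08518808
 -1.04157077] [ 0.4489455  -0.1328131   0.15892428]
[ 0.17  0.   -0.22] [-0.298  0.006  3.126]
[ 0.17  0.   -0.22] [-0.004 -0.19  -0.001]
```

View pics/s1.png

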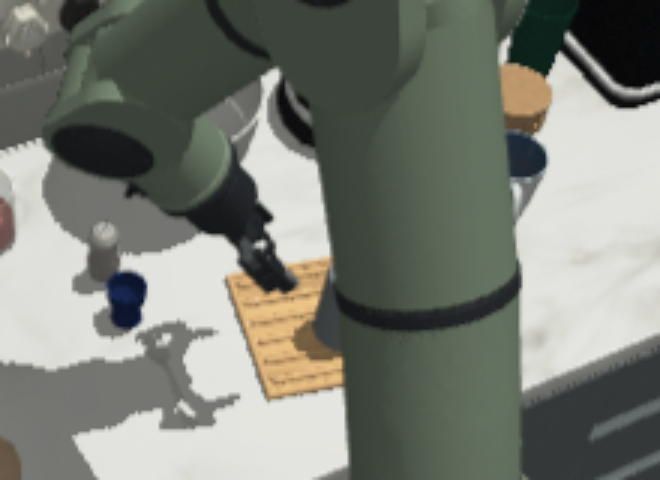

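The gripper is tilted 45° and clear of everything: fingers at about (270,270) in the crop, tumbler at (330,310).

>>> play_rows(
  motion=[
    [0.2,0,-0.2,0,-0.1,0,1],
    [0.2,0,-0.2,0,-0.19,0,1],
    [0.2,0,-0.2,0,-0.19,0,1],
    [0.2,0,-0.2,0,-0.19,0,1],
    [0.2,0,-0.2,0,-0.19,0,1],
  ],
)

```text
clock: 2.15
position: [0.4488, -0.1316, 0.1607]
tool_rot: [-3.135, 0.778, 1.351]
force: [0.7, -0.1, 0.2]
grip_width: 0.0855
finger_force: 0.0
```

```bash
python3 - <<'E'
from h import *
h=np.radians(77.5);s=observe();print(s['clock'],s['qpos'],s['position'])
R=tool(np.radians(-45),h)
for b in (.05,0): go(R,np.array([.431,-.214,.074])-R[:,2]*b)
E
```

```text
2.15 [-0.0913811   0.60433613 -0.27733904  2.0149553   0.83941221  1.23026665
 -1.16226606] [ 0.44878438 -0.13158655  0.16066002]
[0.1  0.12 8.96] [-0.011  0.013  3.14 ]
[0.1  0.12 8.96] [-0.008 -0.007 -0.001]
[ 0.07  0.17 13.96] [-0.011  0.013  3.14 ]
[ 0.07  0.17 13.96] [-0.008 -0.007 -0.001]
```

>>> play_rows(
  motion=[
    [0.1,0.1,2,-0.01,-0.01,0,1],
    [0.1,0.1,4.5,-0.01,-0.01,0,1],
    [0.1,0.1,7,-0.01,-0.01,0,1],
    [0.1,0.1,9,-0.01,-0.01,0,1],
    [0.1,0.1,10,-0.01,-0.01,0,1],
  ],
)

```text
clock: 2.65
position: [0.4331, -0.2007, 0.0883]
tool_rot: [3.14, 0.79, 1.35]
force: [0.0, 0.2, 0.0]
grip_width: 0.0855
finger_force: 0.0
```

>>> play_rows(
  motion=[
    [0,0,1,0,0,0,1],
    [0,0,2,0,0,0,1],
    [0,0,3,0,0,0,1],
    [0,0,3.7,0,0,0,1],
    [0,0,4,0,0,0,1],
  ],
)

```text
clock: 3.15
position: [0.4278, -0.227, 0.0599]
tool_rot: [3.14, 0.791, 1.353]
force: [0.8, 0.7, -0.9]
grip_width: 0.0852
finger_force: 0.0
```

```bash
python3 - <<'E'
from h import *
h=np.radians(77.5);s=observe();print(s['clock'],s['position'],s['force'])
R=tool(np.radians(-45),h)
go(R,np.array([.431,-.214,.074]))
im,d=viewer.grab_frame('scene');im2,d=viewer.grab_frame('top')
cv2.imwrite('pics/s2.png',np.vstack([cv2.resize(im[150:240,300:460,::-1],None,fx=3.3,fy=3.3),cv2.resize(im2[180:270,330:490,::-1],None,fx=3.3,fy=3.3)]))
E
```

```text
3.15 [ 0.42782565 -0.22697269  0.05989117] [ 0.79042536  0.74878894 -0.85811177]
[-0.05  0.03 -0.07] [-8.000e-03  3.000e-03 -3.141e+00]
[-0.05  0.03 -0.07] [0.002 0.005 0.   ]
```

View pics/s2.png

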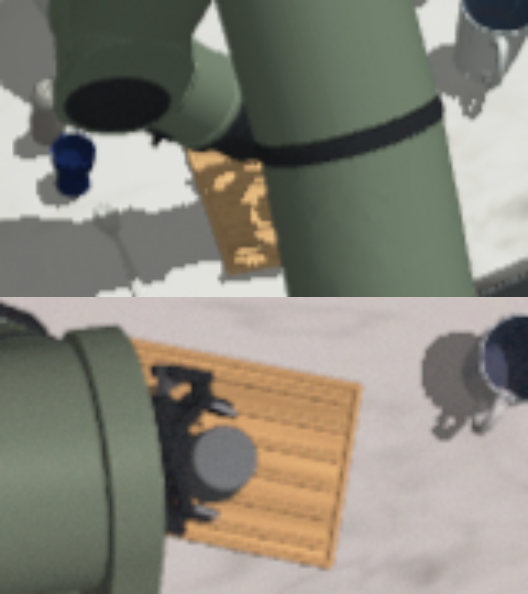

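In the top view the two fingers, at (220,410) and (205,515), straddle the cup centred at (225,460) evenly. I'll close now.

>>> play_rows(
  motion=[
    [0,0,0,0,0,0,0.7],
    [0,0,0,0,0,0,0.5],
    [0,0,0,0,0,0,0.2],
    [0,0,0,0,0,0,0],
    [0,0,0,0,0,0,-0.2],
  ],
  squeeze=40,
)

```text
clock: 3.75
position: [0.4282, -0.2265, 0.0605]
tool_rot: [3.139, 0.791, 1.353]
force: [-0.9, 0.9, 5.5]
grip_width: 0.061
finger_force: 42.5
```

>>> play_rows(
  motion=[
    [0,0,0,0,0,0,-0.2],
    [0,0,0,0,0,0,-0.2],
    [0,0,0,0,0,0,-0.2],
    [0,0,0,0,0,0,-0.2],
    [0,0,0,0,0,0,-0.2],
  ],
)

```text
clock: 4.25
position: [0.4281, -0.2266, 0.0605]
tool_rot: [3.139, 0.791, 1.353]
force: [-0.5, 1.7, 5.9]
grip_width: 0.0609
finger_force: 42.5
```

>>> play_rows(
  motion=[
    [-0.7,0,-0.7,0,0,0,-0.2],
    [-2.5,0,-2.5,0,0,0,-0.2],
    [-5,0,-5,0,0,0,-0.2],
    [-7.5,0,-7.5,0,0,0,-0.2],
    [-8.5,0,-8.5,0,0,0,-0.2],
  ],
)

```text
clock: 4.75
position: [0.4284, -0.2259, 0.1836]
tool_rot: [3.135, 0.79, 1.35]
force: [-0.1, 0.6, -3.2]
grip_width: 0.0608
finger_force: 44.2
```

```bash
python3 - <<'E'
from h import *
h=np.radians(77.5);s=observe();print(s['clock'],s['position'],s['force'],s['finger_force'])
for t in(0,45): R=tool(np.radians(t),h);go(R,[.447,-.227,.2])
E
```

```text
4.75 [ 0.4284497  -0.22589387  0.18359076] [-0.10353961  0.59607787 -3.18312709] 44.19038609894841
[ 0.37  1.83 -0.04] [ 1.208 -0.007  2.9  ]
[ 0.37  1.83 -0.04] [ 0.005  0.79  -0.   ]
[ 0.91  1.84 -1.36] [-2.225  0.007 -2.215]
[ 0.91  1.84 -1.36] [0.005 1.575 0.002]
```

>>> play_rows(
  motion=[
    [0.1,0.3,0,0,0.12,0,-0.2],
    [0.2,0.7,0,0,0.26,0,-0.2],
    [0.3,1.1,0,0,0.4,0,-0.2],
    [0.3,1.5,0,0,0.54,0,-0.2],
    [0.4,1.8,0,0,0.68,0,-0.2],
  ],
)

```text
clock: 5.25
position: [0.4471, -0.2271, 0.1794]
tool_rot: [3.136, 0.107, 1.355]
force: [-0.4, 2.2, -3.4]
grip_width: 0.0612
finger_force: 44.1
```

>>> play_rows(
  motion=[
    [0,0,0,0,0.14,0,-0.2],
    [0.1,0,0,0,0.28,0,-0.2],
    [0.1,0,0,0,0.42,0,-0.2],
    [0.1,0,0,0,0.56,0,-0.2],
    [0.1,0,0,0,0.7,0,-0.2],
  ],
)

```text
clock: 5.75
position: [0.4465, -0.2269, 0.179]
tool_rot: [3.136, -0.593, 1.357]
force: [0.8, 1.0, -2.7]
grip_width: 0.0611
finger_force: 44.1
```

```bash
python3 - <<'E'
from h import *
h=np.radians(77.5);s=observe();print(s['clock'],s['position'],s['qpos'],s['finger_force'])
for t in(45,): R=tool(np.radians(t),h);go(R,[.447,-.227,.2])
E
```

```text
5.75 [ 0.44654648 -0.22692544  0.17901816] [ 1.14911256  0.6601137  -0.67297701  1.8052563  -0.19862585  1.00252076
  0.45574687] 44.12891197959567
[1.53 0.05 0.1 ] [-0.301  0.005 -3.123]
[1.53 0.05 0.1 ] [0.003 0.192 0.004]
```

```bash
python3 - <<'E'
from h import *
h=np.radians(77.5);R=tool(np.radians(48.2),h)
for z in (.1,.0425): go(R,[.4444,-.2387,z])
E
```

```text
[-4.95  0.    7.69] [-0.388  0.005 -3.113]
[-4.95  0.    7.69] [0.003 0.248 0.004]
[-8.17 -0.03 12.46] [-0.388  0.005 -3.113]
[-8.17 -0.03 12.46] [0.003 0.248 0.004]
```

>>> play_rows(
  motion=[
    [-0.7,0,1,0,0.06,0,-0.2],
    [-2,0,3,0,0.12,0,-0.2],
    [-3.5,0,5,0,0.18,0,-0.2],
    [-4.5,0,7,0,0.25,0,-0.2],
    [-4.9,0,7.7,0,0.25,0,-0.2],
  ],
)

```text
clock: 6.25
position: [0.4455, -0.2245, 0.0837]
tool_rot: [-3.139, -0.842, 1.351]
force: [-0.2, 0.9, -1.5]
grip_width: 0.0612
finger_force: 44.2
```

```bash
python3 - <<'E'
from h import *
h=np.radians(77.5);R=tool(np.radians(48.2),h)
for z in (.048,.0425,.039): go(R,[.4444,-.2387,z])
print(observe()['qpos'])
im,d=viewer.grab_frame('scene');im2,d=viewer.grab_frame('top')
cv2.imwrite('pics/s3.png',np.vstack([cv2.resize(im[150:240,340:500,::-1],None,fx=3.3,fy=3.3),cv2.resize(im2[180:270,330:490,::-1],None,fx=3.3,fy=3.3)]))
E
```

```text
[-3.6  0.2  3.2] [-1.00e-03  1.00e-03  3.14e+00]
[-3.6  0.2  3.2] [-0.001 -0.001 -0.001]
[-4.01  0.21  3.56] [-1.00e-03  1.00e-03  3.14e+00]
[-4.01  0.21  3.56] [-0.001 -0.001 -0.001]
[-4.27  0.21  3.8 ] [-1.00e-03  1.00e-03  3.14e+00]
[-4.27  0.21  3.8 ] [-0.001 -0.001 -0.001]
[ 1.22318632  0.95417738 -0.68576954  1.7514141  -0.23590625  0.99283658
  0.6143285 ]
```

View pics/s3.png

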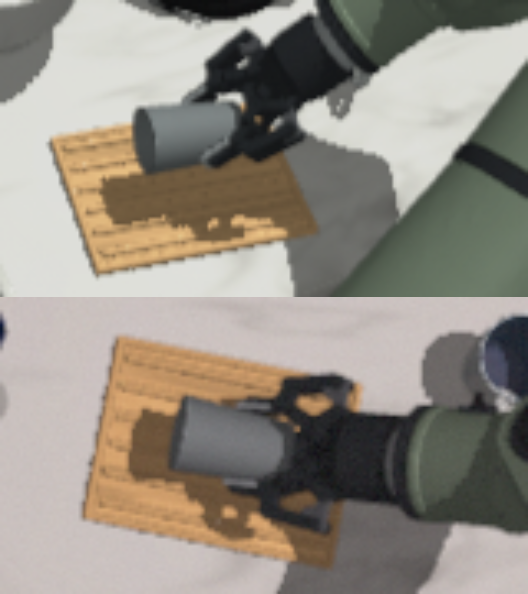

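The cup is held horizontally with its mouth to the left, at about (185,437) in the lower half, in line with the ribs. Next I lower it.

>>> play_rows(
  motion=[
    [-0.8,0.1,0.7,0,0,0,-0.2],
    [-1.6,0.2,1.4,0,0,0,-0.2],
    [-2.5,0.2,2.2,0,0,0,-0.2],
    [-3.2,0.2,2.9,0,0,0,-0.2],
    [-3.6,0.2,3.2,0,0,0,-0.2],
  ],
)

```text
clock: 6.85
position: [0.4487, -0.2245, 0.0372]
tool_rot: [3.141, -0.839, 1.356]
force: [-0.6, 0.5, -1.1]
grip_width: 0.061
finger_force: 44.2
```

>>> play_rows(
  motion=[
    [-0.1,0,0.1,0,0,0,-0.2],
    [-0.2,0,0.2,0,0,0,-0.2],
    [-0.3,0,0.3,0,0,0,-0.2],
    [-0.4,0,0.4,0,0,0,-0.2],
    [-0.4,0,0.4,0,0,0,-0.2],
  ],
)

```text
clock: 7.35
position: [0.4489, -0.2246, 0.0325]
tool_rot: [3.14, -0.839, 1.356]
force: [-0.4, 0.7, -1.4]
grip_width: 0.0611
finger_force: 44.2
```

>>> play_rows(
  motion=[
    [-0.05,0,0.05,0,0,0,-0.2],
    [-0.1,0,0.1,0,0,0,-0.2],
    [-0.15,0,0.15,0,0,0,-0.2],
    [-0.2,0,0.2,0,0,0,-0.2],
    [-0.2,0,0.2,0,0,0,-0.2],
  ],
)

```text
clock: 7.85
position: [0.4493, -0.2245, 0.0308]
tool_rot: [3.139, -0.84, 1.356]
force: [-2.6, -3.3, 15.5]
grip_width: 0.0612
finger_force: 45.9
```

>>> play_rows(
  motion=[
    [-0.05,0,0.05,0,0,0,-0.2],
    [-0.1,0,0.1,0,0,0,-0.2],
    [-0.1,0,0.1,0,0,0,-0.2],
    [-0.1,0,0.1,0,0,0,-0.2],
    [-0.1,0,0.1,0,0,0,-0.2],
  ],
)

```text
clock: 8.35
position: [0.4495, -0.2244, 0.0305]
tool_rot: [3.138, -0.84, 1.357]
force: [-8.7, -9.1, 34.5]
grip_width: 0.0616
finger_force: 47.7
```

>>> play_rows(
  motion=[
    [0.1,0,-0.1,0,0,0,-0.2],
    [0.2,0,-0.2,0,0,0,-0.2],
    [0.2,0,-0.2,0,0,0,0.5],
    [0.2,0,-0.2,0,0,0,0.7],
    [0.2,0,-0.2,0,0,0,1],
  ],
)

```text
clock: 8.85
position: [0.4489, -0.2244, 0.031]
tool_rot: [3.14, -0.839, 1.356]
force: [0.0, 0.5, 0.2]
grip_width: 0.0845
finger_force: 0.0
```

>>> play_rows(
  motion=[
    [0,0,0,0,0,0,1],
    [0,0,0,0,0,0,1],
    [0,0,0,0,0,0,1],
    [0,0,-0.5,0,0,0,1],
    [0,0,-1.5,0,0,0,1],
  ],
)

```text
clock: 9.35
position: [0.4464, -0.2352, 0.0413]
tool_rot: [3.14, -0.839, 1.356]
force: [0.1, -0.5, -0.6]
grip_width: 0.0857
finger_force: 0.0
```

>>> play_rows(
  motion=[
    [0,0,-2,0,0,0,1],
    [0,0,-5,0,0,0,1],
    [0,0,-8,0,0,0,1],
    [0,0,-12,0,0,0,1],
    [0,0,-14,0,0,0,1],
  ],
)

```text
clock: 9.85
position: [0.4236, -0.3404, 0.137]
tool_rot: [3.137, -0.836, 1.355]
force: [-0.2, 0.2, 0.1]
grip_width: 0.0852
finger_force: 0.0
```

```bash
python3 - <<'E'
from h import *
h=np.radians(77.5)
s=observe();print(s['clock'],s['position'],s['qpos'])
im,d=viewer.grab_frame('scene');im2,d2=viewer.grab_frame('top');np.savez('l.npz',im=im,d=d,im2=im2,d2=d2)
cv2.imwrite('pics/s4.png',np.vstack([cv2.resize(im[150:240,340:500,::-1],None,fx=3.3,fy=3.3),cv2.resize(im2[180:270,330:490,::-1],None,fx=3.3,fy=3.3)]))
for t in(0,-45): R=tool(np.radians(t),h);go(R,np.array([.447,-.227,.042])-R[:,2]*(.18 if t==0 else .15))
E
```

```text
9.85 [ 0.42357663 -0.34039322  0.13703466] [ 1.29779138  0.93761519 -0.64393098  1.52106144 -0.19870889  1.27844123
  0.63859159]
[12.71 -0.19  4.09] [ 1.274  0.006 -2.871]
[12.71 -0.19  4.09] [ 0.004 -0.835  0.   ]
[13.86 -0.23 15.56] [-2.275 -0.005  2.164]
[13.86 -0.23 15.56] [ 4.000e-03 -1.621e+00 -1.000e-03]
```

View pics/s4.png

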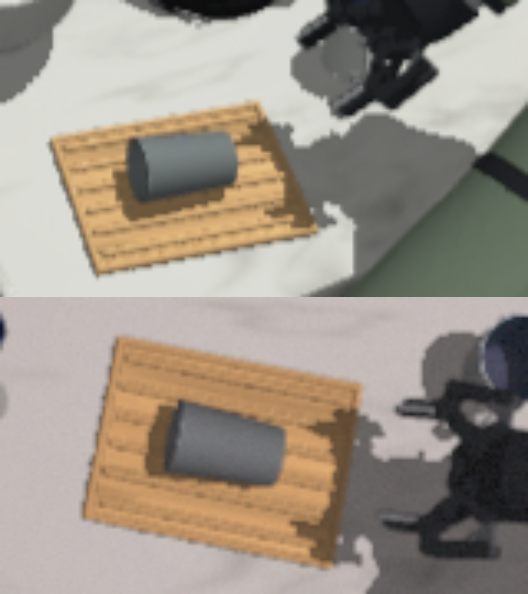

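The cup is lying still, cradled along the ribs, centred at about (228,443) in the lower half. Now I'll measure it and swing the tool over to the other side.

>>> play_rows(
  motion=[
    [3,0,0,0,-0.14,0,1],
    [6,0,0,0,-0.28,0,1],
    [9,-0.1,1,0,-0.42,0,1],
    [11,-0.2,3,0,-0.56,0,1],
    [12.7,-0.2,4,0,-0.7,0,1],
  ],
)

```text
clock: 10.45
position: [0.4464, -0.2234, 0.2029]
tool_rot: [3.138, -0.14, 1.356]
force: [1.3, -0.8, -0.2]
grip_width: 0.0852
finger_force: 0.0
```

```bash
python3 - <<'E'
from h import *
f=np.load('l.npz')
for n,a,b,box in(('top','im2','d2',(370,200,425,245)),('scene','im','d',(370,180,420,220))):
    g=np.zeros((400,640),bool);x0,y0,x1,y1=box;g[y0:y1,x0:x1]=True
    P=pts(n,f[b],g);P=P[(P[:,2]>.035)&(P[:,2]<.085)]
    r=cv2.minAreaRect((P[:,:2]*1000).astype(np.float32));print(n,len(P),r,np.percentile(P[:,2],[50,99]))
h=np.radians(77.5)
s=observe();print(s['clock'],s['position'],s['qpos'])
for t in(0,-45): R=tool(np.radians(t),h);go(R,np.array([.447,-.227,.042])-R[:,2]*(.18 if t==0 else .15))
E
```

```text
top 673 ((449.8343505859375, -228.68838500976562), (100.17657470703125, 68.15503692626953), 78.17732238769531) [0.06731292 0.0802092 ]
scene 494 ((446.46209716796875, -223.78306579589844), (103.84809112548828, 74.23477172851562), 76.94798278808594) [0.06506822 0.07985745]
10.45 [ 0.44637249 -0.22339206  0.2028686 ] [ 0.8430737   0.42343098 -0.53092191  1.90897239  0.09110365  0.8799688
  0.07667792]
[-0.33  0.14 -0.09] [ 0.22   0.005 -3.13 ]
[-0.33  0.14 -0.09] [ 0.003 -0.14   0.004]
[7.91 0.15 7.99] [ 1.402  0.006 -2.809]
[7.91 0.15 7.99] [ 0.004 -0.926  0.002]
```

```bash
python3 - <<'E'
from h import *
h=np.radians(77.5);R=tool(np.radians(-45),h)
go(R,np.array([.4516,-.2095,.042])-R[:,2]*.13)
E
```

```text
[8.1  0.22 9.44] [ 1.402  0.006 -2.809]
[8.1  0.22 9.44] [ 0.004 -0.926  0.002]
```

>>> play_rows(
  motion=[
    [2.5,0,0,0,-0.14,0,1],
    [5,0.1,1,0,-0.28,0,1],
    [8,0.2,3,0,-0.42,0,1],
    [8.1,0.2,5,0,-0.56,0,1],
    [8.1,0.2,7,0,-0.7,0,1],
  ],
)

```text
clock: 10.95
position: [0.4671, -0.1386, 0.1498]
tool_rot: [-3.132, 0.372, 1.355]
force: [0.4, -1.1, -2.0]
grip_width: 0.0854
finger_force: 0.0
```

```bash
python3 - <<'E'
from h import *
h=np.radians(77.5);R=tool(np.radians(-45),h)
print(observe()['position'])
go(R,np.array([.4516,-.2095,.042])-R[:,2]*.13)
E
```

```text
[ 0.4671098  -0.13864319  0.14975615]
[1.63 0.05 2.48] [ 0.643 -0.013 -3.071]
[1.63 0.05 2.48] [-0.008 -0.413  0.004]
```

>>> play_rows(
  motion=[
    [0.8,0,0.5,0,-0.12,0,1],
    [1.6,0,1,0,-0.24,0,1],
    [1.6,0,2,0,-0.36,0,1],
    [1.6,0,2.5,0,-0.41,0,1],
    [1.6,0,2.5,0,-0.41,0,1],
  ],
)

```text
clock: 11.45
position: [0.4666, -0.1324, 0.1186]
tool_rot: [-3.118, 0.78, 1.37]
force: [-0.1, -0.7, 1.7]
grip_width: 0.0855
finger_force: 0.0
```

```bash
python3 - <<'E'
from h import *
h=np.radians(77.5);R=tool(np.radians(-45),h)
s=observe();print(s['position'],s['qpos'])
for b in(.13,0):go(R,np.array([.4516,-.2095,.042])-R[:,2]*b)
E
```

```text
[ 0.46662473 -0.1324177   0.1185862 ] [-0.13113496  0.69550914 -0.21257279  1.98118455  0.85986928  1.17045374
 -1.1750664 ]
[-0.14  0.2  -0.17] [ 0.008 -0.018 -3.129]
[-0.14  0.2  -0.17] [-0.011 -0.005  0.012]
[-0.2   0.34 12.83] [ 0.008 -0.018 -3.129]
[-0.2   0.34 12.83] [-0.011 -0.005  0.012]
```

>>> play_rows(
  motion=[
    [0,0.1,1,0,0,0,1],
    [0,0.1,3,0,0,0,1],
    [-0.1,0.1,5,0,0,0,1],
    [-0.1,0.1,7,0,0,0,1],
    [-0.1,0.1,8,0,0,0,1],
  ],
)

```text
clock: 11.95
position: [0.454, -0.1918, 0.0638]
tool_rot: [-3.124, 0.778, 1.359]
force: [0.3, 0.2, 0.5]
grip_width: 0.0852
finger_force: 0.0
```

```bash
python3 - <<'E'
from h import *
h=np.radians(77.5);R=tool(np.radians(-45),h)
s=observe();print(s['position'],s['tool_rot'])
go(R,np.array([.4516,-.2095,.042]))
E
```

```text
[ 0.45402641 -0.19181629  0.06384843] [-3.12368055  0.7780693   1.35931028]
[0.25 0.21 4.67] [ 0.011 -0.021 -3.137]
[0.25 0.21 4.67] [-0.013 -0.007  0.005]
```

>>> play_rows(
  motion=[
    [0.1,0.1,1,-0.01,0,0,1],
    [0.2,0.2,2,-0.01,0,0,1],
    [0.2,0.2,3,-0.01,0,0,1],
    [0.2,0.2,4,-0.01,0,0,1],
    [0.2,0.2,4.6,-0.01,0,0,1],
  ],
)

```text
clock: 12.45
position: [0.4496, -0.2206, 0.0294]
tool_rot: [-3.133, 0.779, 1.363]
force: [0.1, -0.9, 0.4]
grip_width: 0.0851
finger_force: 0.0
```

>>> play_rows(
  motion=[
    [0,0,0,0,0,0,0.7],
    [0,0,0,0,0,0,0.5],
    [0,0,0,0,0,0,0.2],
    [0,0,0,0,0,0,0],
    [0,0,0,0,0,0,-0.2],
  ],
  squeeze=40,
)

```text
clock: 12.95
position: [0.45, -0.2198, 0.03]
tool_rot: [-3.134, 0.779, 1.363]
force: [0.6, 0.2, 0.4]
grip_width: 0.0662
finger_force: 44.3
```

>>> play_rows(
  motion=[
    [0,0,0,0,0,0,-0.2],
    [0,0,0,0,0,0,-0.2],
    [0,0,0,0,0,0,-0.2],
    [0,0,0,0,0,0,-0.2],
    [0,0,0,0,0,0,-0.2],
  ],
)

```text
clock: 13.45
position: [0.45, -0.2199, 0.03]
tool_rot: [-3.134, 0.779, 1.362]
force: [1.8, 2.1, 2.5]
grip_width: 0.0659
finger_force: 44.5
```

```bash
python3 - <<'E'
from h import *
h=np.radians(77.5);R=tool(np.radians(-45),h)
s=observe();print(s['position'],s['tool_rot'],s['qpos'])
go(R,np.array([.4516,-.2095,.25]))
R0=Ro.from_euler('xyz',s['tool_rot']).as_matrix();print('up',R0[2])
im2,d2=viewer.grab_frame('top')
cv2.imwrite('pics/s5.png',cv2.resize(im2[180:270,330:490,::-1],None,fx=3.3,fy=3.3))
E
```

```text
[ 0.45001516 -0.2199484   0.02997522] [-3.13396324  0.77884224  1.36237439] [-0.03836892  0.84329426 -0.11921055  2.05148095  1.08053164  0.96163744
 -1.31000183]
[-14.72  -0.18 -14.53] [ 1.000e-02 -1.000e-03 -3.135e+00]
[-14.72  -0.18 -14.53] [-0.001 -0.007  0.007]
up [-0.70245588 -0.00543001 -0.71170658]
```

View pics/s5.png

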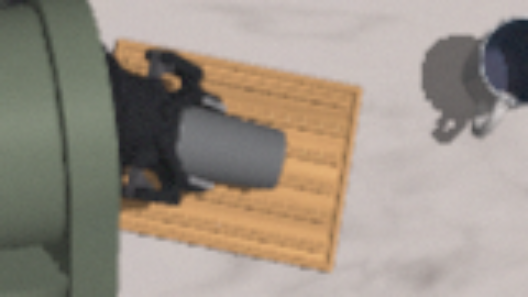

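The cup is gripped near its mouth, with the fingers at (210,100) and (200,185) and the cup between them. Lifting now.

>>> play_rows(
  motion=[
    [-0.7,0,-0.7,0,0,0,-0.2],
    [-2.5,0,-2.5,0,0,0,-0.2],
    [-5,0,-5,0,0,0,-0.2],
    [-8,0,-8,0,0,0,-0.2],
    [-10.5,0,-10.5,0,0,0,-0.2],
  ],
)

```text
clock: 14.0
position: [0.4499, -0.2213, 0.1807]
tool_rot: [-3.133, 0.779, 1.362]
force: [0.5, -0.4, -1.1]
grip_width: 0.0659
finger_force: 44.7
```

```bash
python3 - <<'E'
from h import *
s=observe();print(s['position'],s['finger_force'],s['qpos'])
for y in (77.5,60,28): 
  R=tool(np.radians(0),np.radians(y));print(y);go(R,np.array([.45,0.0,.24]))
E
```

```text
[ 0.44991617 -0.22127154  0.1807255 ] 44.69966468948769 [-0.00291224  0.55004867 -0.16153917  2.03539607  0.90726163  1.13597146
 -1.01350466]
77.5
[ 12.56  -4.72 -18.05] [-1.19  -0.006 -2.901]
[ 12.56  -4.72 -18.05] [-0.004  0.779  0.006]
60
[ 12.56  -4.72 -18.05] [-1.083  0.161 -2.635]
[ 12.56  -4.72 -18.05] [0.115 0.773 0.296]
28
[ 12.56  -4.72 -18.05] [-0.878  0.399 -2.132]
[ 12.56  -4.72 -18.05] [0.332 0.731 0.825]
```

```bash
python3 - <<'E'
from h import *
R=tool(0,np.radians(95));go(R,np.array([.46,0.0,.25]))
E
```

```text
[ 12.01  -3.75 -18.92] [1.084 0.173 2.646]
[ 12.01  -3.75 -18.92] [-0.123  0.772 -0.284]
```

>>> play_rows(
  motion=[
    [1,-0.3,-1.5,-0.01,0.05,-0.02,-0.2],
    [3,-0.9,-4.5,-0.03,0.16,-0.06,-0.2],
    [5,-1.6,-8,-0.05,0.27,-0.1,-0.2],
    [7,-2.3,-11.5,-0.06,0.38,-0.14,-0.2],
    [9,-2.9,-14.5,-0.08,0.5,-0.19,-0.2],
  ],
)

```text
clock: 14.5
position: [0.4576, -0.0507, 0.2202]
tool_rot: [-3.111, 0.269, 1.571]
force: [-0.3, 0.7, -2.3]
grip_width: 0.0659
finger_force: 44.7
```

```bash
python3 - <<'E'
from h import *
s=observe();print(s['position'],s['finger_force'],s['qpos'])
R=tool(np.radians(20),np.radians(105));go(R,np.array([.45,0.12,.25]))
E
```

```text
[ 0.45757692 -0.05070295  0.22020904] 44.69966760492753 [ 0.12724221  0.32829005 -0.40803726  2.00618114  0.45816419  0.98950237
 -0.55656338]
[16.73 -1.1  -5.84] [0.867 0.027 2.736]
[16.73 -1.1  -5.84] [-0.019  0.61  -0.275]
```

>>> play_rows(
  motion=[
    [3,-0.2,-1,0,0.11,-0.05,-0.2],
    [6.5,-0.4,-2,0,0.23,-0.1,-0.2],
    [10,-0.6,-3.5,-0.01,0.36,-0.15,-0.2],
    [13.5,-0.9,-4.7,-0.01,0.48,-0.21,-0.2],
    [16.7,-1.1,-5.8,-0.02,0.61,-0.27,-0.2],
  ],
)

```text
clock: 15.0
position: [0.4487, 0.1252, 0.231]
tool_rot: [3.141, -0.349, 1.827]
force: [-0.6, -0.7, -3.2]
grip_width: 0.0657
finger_force: 44.6
```

```bash
python3 - <<'E'
from h import *
s=observe();print(s['position'],s['finger_force'],s['qpos'])
R=tool(np.radians(41.8),np.radians(105));go(R,np.array([.437,0.231,.2]))
E
```

```text
[0.44874278 0.12518549 0.23101589] 44.60306456701801 [ 0.39675761  0.38340424 -0.70186961  1.9727481  -0.1372253   0.86999751
  0.07729506]
[9.53 1.54 8.25] [ 0.594 -0.005  3.08 ]
[9.53 1.54 8.25] [ 0.003  0.381 -0.004]
```

>>> play_rows(
  motion=[
    [1,0.2,0.8,0,0.06,0,-0.2],
    [3,0.5,2.5,0,0.14,0,-0.2],
    [5.5,0.9,4.7,0,0.23,0,-0.2],
    [8,1.3,7,0,0.32,0,-0.2],
    [9.5,1.5,8.2,0,0.38,0,-0.2],
  ],
)

```text
clock: 15.5
position: [0.4331, 0.2417, 0.1841]
tool_rot: [-3.137, -0.728, 1.822]
force: [0.4, -0.7, -0.9]
grip_width: 0.0657
finger_force: 44.8
```

```bash
python3 - <<'E'
from h import *
s=observe();print(s['position'],s['tool_rot'],s['finger_force'],s['qpos'])
im,d=viewer.grab_frame('scene');im2,d2=viewer.grab_frame('top');np.savez('p.npz',im=im,d=d,im2=im2,d2=d2)
cv2.imwrite('pics/s6.png',np.vstack([cv2.resize(im[170:270,210:350,::-1],None,fx=3,fy=3),cv2.resize(im2[170:270,210:350,::-1],None,fx=3,fy=3)]))
g=np.zeros((400,640),bool);g[190:270,215:300]=True
P=pts('top',d2,g);P=P[(P[:,2]>.16)&(P[:,2]<.3)]
R=tool(np.radians(41.8),np.radians(105));go(R,np.array([.437,0.231,.2]))
E
```

```text
[0.43307477 0.24173396 0.18405036] [-3.13722732 -0.72834567  1.82174106] 44.766219494449615 [ 0.46374589  0.6560319  -0.88152924  2.02735539 -0.39080603  0.66617826
  0.26790923]
[ 0.29  0.15 -0.09] [ 2.000e-03 -2.000e-03  3.132e+00]
[ 0.29  0.15 -0.09] [ 0.001  0.001 -0.009]
```

View pics/s6.png

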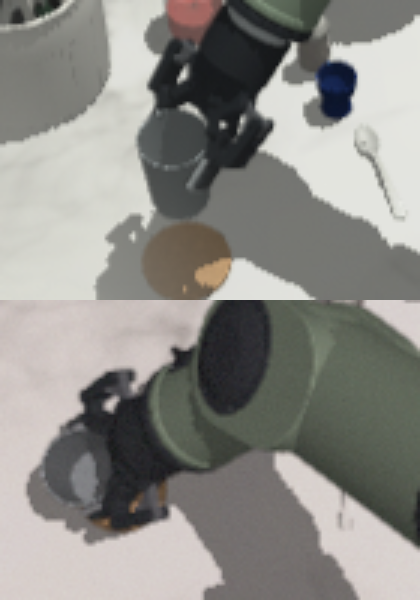

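The tumbler is now mouth up above the coaster: rim at (172,140), coaster at (185,262). I'll check its axis against the coaster from the scene depth.

```bash
python3 - <<'E'
from h import *
from scipy.optimize import least_squares
f=np.load('p.npz');im,d=f['im'],f['d']
g=np.zeros((400,640),bool);g[212:245,255:284]=True
P=pts('scene',d,g)
P=P[(np.hypot(P[:,0]-.437,P[:,1]-.231)<.05)&(P[:,2]>.13)&(P[:,2]<.235)]
print(len(P),P.min(0),P.max(0))
def r(p):
    zz=P[:,2]-.17; return np.hypot(P[:,0]-p[0]-p[2]*zz,P[:,1]-p[1]-p[3]*zz)-(p[4]+.055*zz)
Q=P
for lo,hi in((.13,.17),(.17,.2)):
    P=Q[(Q[:,2]>lo)&(Q[:,2]<hi)]
    s=least_squares(lambda p:r([p[0],p[1],0,0,.0308]),[.437,.231],loss='soft_l1',f_scale=.002);print(lo,len(P),s.x,np.sqrt(np.mean(s.fun**2)))
P=Q[Q[:,2]<.2];s=least_squares(lambda p:r([*p,.031]),[.437,.231,0,0],loss='soft_l1',f_scale=.002);print(s.x)
im2=f['im2'];hsv=cv2.cvtColor(im2,cv2.COLOR_RGB2HSV);
hs=cv2.cvtColor(im,cv2.COLOR_RGB2HSV);m=((hs[:,:,1]>90)&(hs[:,:,0]<25)).astype(np.uint8)
c=blob(m,(245,235,300,280));e=cv2.fitEllipse(c);print('coaster scene',e,ray('scene',e[0],.009))
E
```

```text
659 [0.39015109 0.19215495 0.131234  ] [0.47015432 0.26745682 0.23347469]
0.13 181 [0.4355074  0.23341208] 0.0013166219721418846
0.17 217 [0.43458379 0.23297612] 0.0028734150914277467
[ 0.43497657  0.23306935 -0.03709093 -0.01136193]
coaster scene ((280.7832336425781, 260.4417724609375), (7.610848426818848, 11.995660781860352), 61.80801010131836) [0.40822463 0.2159364  0.009     ]
```

```bash
python3 - <<'E'
from h import *
R=tool(np.radians(41.8),np.radians(105))
for z in(.14,.082): go(R,np.array([.437,0.229,z]))
E
```

```text
[-3.85  0.13  4.26] [ 2.000e-03 -2.000e-03  3.132e+00]
[-3.85  0.13  4.26] [ 0.001  0.001 -0.009]
[-7.71  0.16  8.59] [ 2.000e-03 -2.000e-03  3.132e+00]
[-7.71  0.16  8.59] [ 0.001  0.001 -0.009]
```

>>> play_rows(
  motion=[
    [-0.8,0.1,0.9,0,0,0,-0.2],
    [-2.5,0.1,2.8,0,0,0,-0.2],
    [-4.5,0.1,5,0,0,0,-0.2],
    [-6,0.1,6.7,0,0,0,-0.2],
    [-6.6,0.1,7.4,0,0,0,-0.2],
  ],
)

```text
clock: 16.1
position: [0.4347, 0.2397, 0.0838]
tool_rot: [-3.137, -0.723, 1.821]
force: [0.1, -0.5, -0.6]
grip_width: 0.0658
finger_force: 45.1
```

>>> play_rows(
  motion=[
    [-0.2,0,0.2,0,0,0,-0.2],
    [-0.4,0,0.45,0,0,0,-0.2],
    [-0.6,0,0.7,0,0,0,-0.2],
    [-0.8,0,0.9,0,0,0,-0.2],
    [-0.9,0,1,0,0,0,-0.2],
  ],
)

```text
clock: 16.6
position: [0.4351, 0.2404, 0.072]
tool_rot: [-3.139, -0.725, 1.822]
force: [0.7, -0.5, -0.9]
grip_width: 0.0661
finger_force: 45.1
```

```bash
python3 - <<'E'
from h import *
s=observe();print(s['position'],s['qpos'],s['force'])
R=tool(np.radians(41.8),np.radians(105))
for z in(.082,.076): go(R,np.array([.437,0.229,z]))
im,d=viewer.grab_frame('scene')
cv2.imwrite('pics/s7.png',cv2.resize(im[190:290,220:350,::-1],None,fx=5,fy=5))
E
```

```text
[0.4350786  0.2404007  0.07201506] [ 0.40361206  0.86866329 -0.80336927  2.0566124  -0.32018587  0.4644962
  0.34362015] [ 0.6506199  -0.4907635  -0.85540884]
[-0.19 -0.11  0.36] [ 0.008 -0.007  3.134]
[-0.19 -0.11  0.36] [ 0.004  0.005 -0.008]
[-0.59 -0.11  0.81] [ 0.008 -0.007  3.134]
[-0.59 -0.11  0.81] [ 0.004  0.005 -0.008]
```

View pics/s7.png

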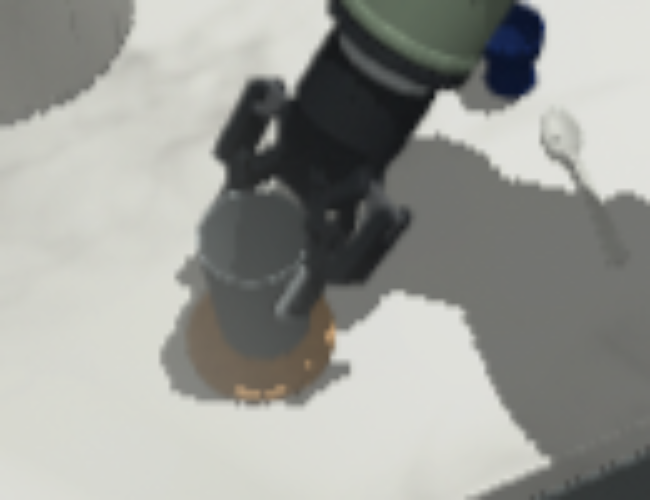

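The cup's base, at (262,340), is over the coaster centred at (262,345), about 1 cm above it. I'll lower it in small steps.

>>> play_rows(
  motion=[
    [-0.1,-0.1,0.1,0,0,0,-0.2],
    [-0.2,-0.1,0.25,0,0,0,-0.2],
    [-0.3,-0.1,0.4,0,0,0,-0.2],
    [-0.4,-0.1,0.5,0,0,0,-0.2],
    [-0.4,-0.1,0.55,0,0,0,-0.2],
  ],
)

```text
clock: 17.15
position: [0.4337, 0.2413, 0.0657]
tool_rot: [-3.138, -0.726, 1.823]
force: [-1.6, -5.6, 20.9]
grip_width: 0.0661
finger_force: 45.5
```

>>> play_rows(
  motion=[
    [-0.05,0,0.05,0,0,0,-0.2],
    [-0.1,0,0.1,0,0,0,-0.2],
    [-0.12,0,0.15,0,0,0,-0.2],
    [-0.15,0,0.18,0,0,0,-0.2],
    [-0.15,0,0.18,0,0,0,-0.2],
  ],
)

```text
clock: 17.65
position: [0.434, 0.2419, 0.0646]
tool_rot: [-3.14, -0.727, 1.824]
force: [-2.7, -10.5, 37.3]
grip_width: 0.0659
finger_force: 38.9
```

>>> play_rows(
  motion=[
    [0.08,0,-0.1,0,0,0,-0.2],
    [0.15,0,-0.2,0,0,0,-0.2],
    [0.15,0,-0.2,0,0,0,-0.2],
    [0.15,0,-0.2,0,0,0,0.4],
    [0.15,0,-0.2,0,0,0,0.6],
  ],
)

```text
clock: 18.15
position: [0.4337, 0.2408, 0.0652]
tool_rot: [-3.138, -0.725, 1.822]
force: [0.2, -0.5, -0.8]
grip_width: 0.0684
finger_force: 0.1
```

>>> play_rows(
  motion=[
    [0,0,0,0,0,0,0.8],
    [0,0,0,0,0,0,1],
    [0,0,0,0,0,0,1],
    [0,0,0,0,0,0,1],
    [0,0,0,0,0,0,1],
  ],
)

```text
clock: 18.65
position: [0.4338, 0.2408, 0.0653]
tool_rot: [-3.138, -0.725, 1.822]
force: [-1.3, 0.2, -0.1]
grip_width: 0.0855
finger_force: 0.0
```

>>> play_rows(
  motion=[
    [0,0,-0.5,0,0,0,1],
    [0,0,-2,0,0,0,1],
    [0,0,-4,0,0,0,1],
    [0,0,-6,0,0,0,1],
    [0,0,-8,0,0,0,1],
  ],
)

```text
clock: 19.15
position: [0.4472, 0.1887, 0.126]
tool_rot: [-3.138, -0.725, 1.822]
force: [0.6, 0.8, 0.1]
grip_width: 0.0854
finger_force: 0.0
```

>>> play_rows(
  motion=[
    [0,0,-1,0,0,0,1],
    [0,0,-3,0,0,0,1],
    [0,0,-5,0,0,0,1],
    [0,0,-6,0,0,0,1],
    [0,0,-6,0,0,0,1],
  ],
)

```text
clock: 19.65
position: [0.4579, 0.1504, 0.1705]
tool_rot: [-3.14, -0.724, 1.822]
force: [0.3, -0.2, 0.7]
grip_width: 0.0855
finger_force: 0.0
```

```bash
python3 - <<'E'
from h import *
s=observe();print(s['clock'],s['position'],s['qpos'],s['force'])
im,d=viewer.grab_frame('scene');im2,d2=viewer.grab_frame('top')
cv2.imwrite('pics/s8.png',np.vstack([cv2.resize(im[170:290,220:380,::-1],None,fx=2.5,fy=2.5),cv2.resize(im2[160:280,210:370,::-1],None,fx=2.5,fy=2.5)]))
g=np.zeros((400,640),bool);g[195:270,220:285]=True
P=pts('top',d2,g);T=P[(P[:,2]>.1)&(P[:,2]<.118)&(np.hypot(P[:,0]-.437,P[:,1]-.231)<.06)];print(len(T),(T.max(0)+T.min(0))/2,np.ptp(T,axis=0))
hs=cv2.cvtColor(im2,cv2.COLOR_RGB2HSV);m=((hs[:,:,1]>90)&(hs[:,:,0]<25)&(hs[:,:,2]>60)).astype(np.uint8)
c=blob(m,(215,195,285,270));Q=np.array([ray('top',q[0],.009)[:2]*1000 for q in c],np.float32);print(cv2.minEnclosingCircle(Q))
E
```

```text
19.65 [0.4578531  0.15040405 0.17047908] [ 0.59746358  0.69464224 -0.82830736  1.96951235 -0.32074204  0.7897428
  0.36701906] [ 0.33165656 -0.22278406  0.67754806]
88 [0.43814948 0.22794984 0.10876611] [0.0682696  0.06828148 0.01752147]
((438.73974609375, 231.7954864501953), 45.95135498046875)
```

View pics/s8.png

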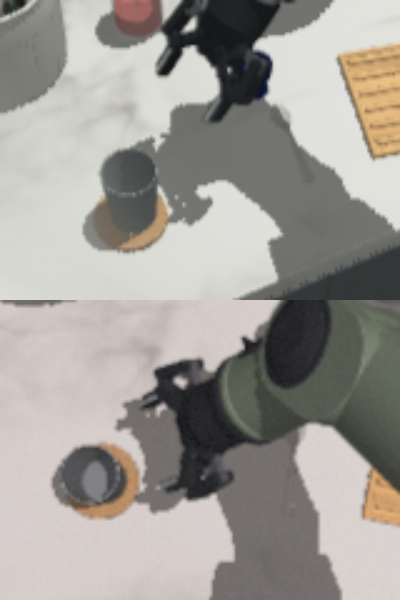

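The tumbler is standing mouth up on the coaster, about 4 mm off centre. The coaster hasn't moved and the gripper is clear.

```bash
python3 -c "
from workcell import bot
print(bot.job_done())"
```

```text
the job is handed in; nothing more can be done
None
```

I turned the tumbler over, stood it mouth up on the lone coaster about 4 mm off centre, let go of it, and handed the job in at about 20 s; the hand-in returned no verdict.

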